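Put the peeler away in the sliding-lid utensil box

TASK

Put the yellow-handled peeler away: lay it in the open wooden utensil box, then close the box with its lid. The lid goes in only from the box's open end, under the lips on both sides; slide it all the way home, past the spring catches, up to the stop. Leave everything else where it stands.

Things in the scene. Friction and masses are not known exactly. Their poses are not given: they have to be found in the camera images.
- box: Low open box of pale wood, cork-lined, fixed to the table; 130 (x) by 218 (y) by 55 mm high. Origin at table height under the middle of the track, z up, y along the track towards the open end. Along both long sides a groove takes the lid: ledge at z = 40, groove sides at x = +-57, above it a lip from z = 48.5 to 55 that overhangs inward to x = +-49.
- box_in (a point): Middle of the inner floor, 6 mm above the table (box frame x = 0, y = -3), axes as the box's. The inside is 94 mm wide (x), 204 long (y) and 34 deep below the ledges.
- box_mouth (a point): Middle of the track's open end at ledge height (box frame y = +105, z = 40 mm), axes as the box's. The end wall here is only 38 high. The ledges stand bare, without lips, from y = +105 in to y = +92: a sill to lay the lid's leading end on before it enters.
- box_lip (a point): Where the lips begin, seen from the open end: midway between them at their underside (box frame y = +85, z = 48.5 mm), axes as the box's. A raised lead-in on each lip reaches out to y = +92 and widens the mouth there to z = 52.
- box_stop (a point): Closed end of the track at ledge height (box frame y = -105, z = 40 mm), axes as the box's; the wall here is 55 high and stops the lid. Two brass spring catches at y = -85, noses of 10 mm radius, reach 4 mm into the groove from the sides; the lid meets them over its last 25 mm, 4 to 10 N of push, and they spring into its notches 3 mm before home.
- lid: Sliding lid of pale plywood, loose, 110 to 230 g: flat panel 110 (x) by 210 (y) by 6 mm, on it a dark upright bar handle across the middle, 60 (x) by 14 (y), up to z = 41. Origin: centre of the underside, z up, y along its length. Corners bevelled 6 mm, long edges notched 77 to 94 from the middle. Same either way round; starts flat, handle up. Home: at x = 0, y = 0, z = 40 in the box frame.
- peeler: Peeler with a yellow handle and steel blade, loose, 55 to 115 g, lying flat; 170 mm long (x), origin at mid length on its underside. Handle from x = -85 to +20, 24 wide, 17 high; blade from +20 to +85, 14 wide, 6 high. Hold it across the handle at about x = -20.
- salt_shaker: Grey and clear salt shaker, 44 across, 90 high, standing loose nearer the robot than a like one at the back; origin centre of its foot. Bystander.
- onion: Red onion, 82 across, loose; origin centre of its underside. Bystander.
- lemon: Lemon beside the two peaches, 77 by 51 by 52, loose; origin centre of its underside. Bystander.
Not all that is in view belongs to the job. There is more than one size of the peeler; the one meant has the size given above.

How it is judged (in metres and radians):
On the way, in this order (a step that is already met when the one before it is completed fails the run):
1. the peeler lies in the box, let go (x of peeler in the frame of box between -0.045 and 0.045 m and y of peeler in the frame of box between -0.06 and 0.05 m and z of peeler in the frame of box between -0.002 and 0.03 m and contact force between the fingers and peeler below 0.1 N and linear speed of peeler below 0.05 m/s), for 0.2 s.
2. the lid has entered the track from the open end, by at least 50 mm (x of lid in the frame of box between -0.006 and 0.006 m and z of lid in the frame of box between 0.036 and 0.045 m and angle between the y axis of lid and the y axis of box, either way round below 0.06 rad and angle between lid's own z axis and vertical below 0.06 rad and y of lid in the frame of box below 0.15 m), for 0.1 s.
At the end, for the whole second after the job is handed in: The peeler lies inside the box, under the lid; the lid sits in the box's track, fully home: within 4 mm of the stop position along the track, level and square in the grooves (within 6 mm sideways, -4 to +5 mm in height, 0.06 rad), all at rest; the bystanders stand where they were (x of peeler in the frame of box between -0.045 and 0.045 m and y of peeler in the frame of box between -0.06 and 0.05 m and z of peeler in the frame of box between -0.002 and 0.03 m and x of lid in the frame of box between -0.006 and 0.006 m and z of lid in the frame of box between 0.036 and 0.045 m and angle between the y axis of lid and the y axis of box, either way round below 0.06 rad and angle between lid's own z axis and vertical below 0.06 rad and y of lid in the frame of box between -0.004 and 0.004 m and linear speed of each of lid, peeler below 0.02 m/s); the robot touches nothing.
It fails at once if the salt shaker is pushed more than 30 mm from its place (distance of salt_shaker from where it was at the start of the episode above 0.03 m).
It fails at once if the onion is pushed more than 30 mm from its place (distance of onion from where it was at the start of the episode above 0.03 m).
It fails at once if the lemon is pushed more than 30 mm from its place (distance of lemon from where it was at the start of the episode above 0.03 m).
It also fails if it takes over 64 s, if anything falls off the work surface, if the arm or the gripper's body presses on something with over 40 N, if the wrist force passes 120 N, or if a joint passes its speed limit or range.

ROBOT

A 6-joint arm with a two-finger parallel gripper is mounted at the origin on a cart in front of the work surface, level with it; the furniture and walls round the work are solid. World frame = base frame: x ahead of the robot, y to its left, z up, the work surface at z = 0. Lengths are in mm, angles in rad, forces in N, time in s.
With the tool pointing down it reaches from about 400 to 925 mm from the base axis. Payload 12.5 kg.
Tool frame: the origin (TCP) lies midway between the tips of the shut fingers; the grasp point (between the pads) lies 19 mm behind it; z points along the fingers, y is the line along which they close (so a half turn about z gives the same grasp; the last joint's range is limited). The gripper opens to 95 mm and grips with 3 to 60 N. Pads are 20 mm wide; open, the fingers measure 119 mm over their backs; the gripper's body (75 mm by 180 mm) begins 59 mm behind the grasp point.
Start: joints at [-0.106, 0.491, 1.559, -0, 1.092, -0.106], TCP at [625.017, 0.021, 214.661] pointing down, gripper open.
Joint ranges: [-3.1, 3.1], [-0.84, 2.19], [0.05, 2.79], [-1.13, 4.28], [0.06, 2.93], [-2.69, 2.69]. Speed limits (rad/s): [2.22, 2.22, 2.79, 3.14, 3.14, 3.14].

INTERFACE

Orientations are given as [roll, pitch, yaw] about the fixed x, y, z axes, in that order (R = Rz(yaw) Ry(pitch) Rx(roll)).
In Python, from cell import state, read_camera, job_done gives the robot as it stands.
- The arm moves only by the tool carry_out, never from a script. Its argument "moves" is a list of rows, each an object with "slide": the shift along the tool's x, y, z as a fraction of full scale, a list of three; "spin": the turn about the tool's z as a fraction of full scale. A call has 1 to 12 rows; each row shifts and turns the commanded pose from where the row before left it, along the tool's axes as they then stand; what a row does not reach is not made up. Full scale, the value 1, is 0.4 m for a shift and 30 degrees for a turn. A row lasts 1/12 s, in which the tool goes at most 41.7 mm and 7.16 degrees, less where a joint would pass 70% of its speed; a pose out of reach is approached as far as the arm can. A call with a number of a shift or a turn outside -1 to 1 is refused whole. A call with a gripper value outside its range is refused whole. "hand" is the closure, from 0 (fully open) to 1 (shut), set as the call begins (left out, the last holds). The fingers move at their own pace and stop on an object; the grip force is fixed at half the most. Time passes only in rows, so rows that do not move let the fingers close. It gives the time, the measured TCP pose, the force, the opening and the grip force at its end, in the units of the state.
- state(): the state, without advancing time (a new reading comes with each control period).
- read_camera(name): name is "scene" or "side" or "wrist"; returns a dict with "color" (400x640x3 uint8, red, green, blue), "K" (3x3 intrinsics, pixels), "R" (3x3) and "t" (3): a world point X has camera coordinates R X + t. Camera axes: x right, y down, z forward; pixel columns grow to the right and rows downward; lengths in mm; the calibration is good to about 2 mm. A picture is of the moment at which its call begins. There is no depth.
- job_done(): hands the job in; it is judged then, once.
The state is a dict: "t": time; "joints": joint angles; "qvel": joint speeds; "tau": joint torques, N m; "eef_pos": TCP position; "tcp_rot": TCP orientation; "ft_force": force on the tool from outside, world axes, zero at the start; "moment": the same for the moment, N m; "opening": opening from 0.0 (shut) to 1.0 (fully open); "grip_force": force on a finger pad.
Only numpy, scipy, OpenCV 4.12 (cv2) and the standard library are available. Lean on these libraries where they do the work, as an engineer would, in place of code of your own. Each camera call takes 0.05 s, during which the arm holds its last target. There are 200 camera calls.

## Working session

There is one attempt and no reset: what is moved stays moved. The work goes in short steps, Python scripts to look and compute and a tool call to move; the robot and the scene stay as the last step left them, time stands still between calls to the robot, and variables do not carry over. Pictures are saved under pics/ and viewed, at most 10 in all, crops included, and the job is handed in when it is done.

Besides the shell and the picture viewer there is one more tool, called after ">>>" by a JSON object that holds its "fn" and its "kwargs". carry_out: Moves the arm, as the interface text tells. Shift numbers are shares of 0.4 m and turn numbers shares of 30 degrees, none past 1 either way. Its arguments: {"type":"object","properties":{"moves":{"type":"array"},"hand":{"type":"number"}},"required":["moves"]}

```bash
mkdir -p pics; ls; python3 - <<'E'
from cell import *
import cv2,numpy as np
for n in ("scene","side"):
    c=read_camera(n); cv2.imwrite(f"pics/{n}0.png",c["color"][:,:,::-1])
    print(n,c["K"].round(1).tolist(),c["R"].round(3).tolist(),c["t"].round(1).tolist())
s=state();print(s["t"],s["tcp_rot"],s["opening"])
E
```

```text
pics
scene [[487.0, 0.0, 325.3], [0.0, 487.0, 187.8], [0.0, 0.0, 1.0]] [[-0.844, -0.536, 0.02], [-0.273, 0.397, -0.876], [0.462, -0.745, -0.481]] [464.8, 267.2, 1263.5]
side [[482.9, 0.0, 319.5], [0.0, 482.9, 197.2], [0.0, 0.0, 1.0]] [[0.968, -0.252, -0.011], [-0.156, -0.566, -0.809], [0.197, 0.785, -0.587]] [-605.6, 104.9, 1328.9]
0.1 [-3.14061387e+00 -6.71486285e-05  1.57082217e+00] 0.9975900307860279
```

View pics/scene0.png

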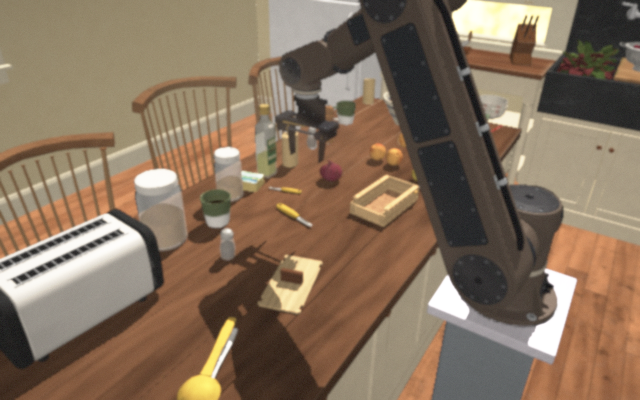

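View pics/side0.png

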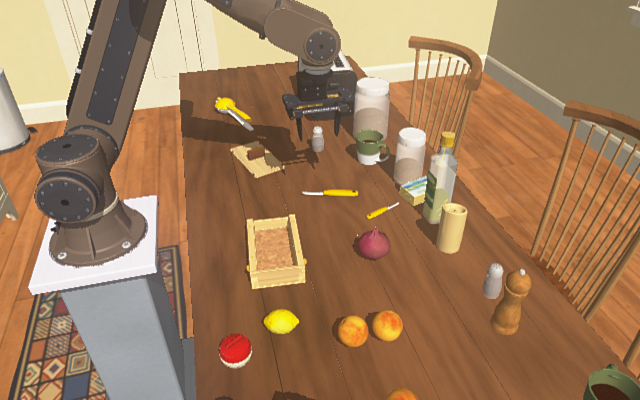

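The side view shows the box (275,250), the lid (260,158), and the onion (374,243). It also shows two peelers, one at (331,193) that looks longer and one at (383,211), plus a yellow ladle at (232,110). I'll measure the peelers' lengths and enlarge that area.

```bash
cat > h.py <<'E'
from cell import *
import cv2,numpy as np
def ray(c,uv,z):
    """pixels -> world points on plane z (mm)"""
    uv=np.atleast_2d(np.asarray(uv,float))
    C=-c["R"].T@c["t"]
    d=(c["R"].T@np.linalg.inv(c["K"])@np.c_[uv,np.ones(len(uv))].T).T
    return C+d*((z-C[2])/d[:,2])[:,None]
def proj(c,X):
    p=(c["K"]@(c["R"]@np.atleast_2d(X).T+c["t"][:,None])).T
    return p[:,:2]/p[:,2:]
def mask(c,lo,hi):
    return cv2.inRange(cv2.cvtColor(c["color"],cv2.COLOR_RGB2HSV),lo,hi)
def blobs(m,amin=30):
    return [k for k in cv2.findContours(m,cv2.RETR_EXTERNAL,cv2.CHAIN_APPROX_NONE)[0] if cv2.contourArea(k)>amin]
E
python3 - <<'E'
from h import *
for n in("side","scene"):
    c=read_camera(n)
    for k in blobs(mask(c,(20,170,120),(32,255,255)),20):
        p=ray(c,k[:,0],10)[:,:2].astype(np.float32); r=cv2.minAreaRect(p)
        print(n,k[:,0].mean(0).round(),"rect",np.round(r[0]),np.round(r[1]),round(r[2]))
    if n=="side": cv2.imwrite("pics/crop1.png",cv2.resize(c["color"][130:295,200:420,::-1],None,fx=3.6,fy=3.6,interpolation=cv2.INTER_CUBIC))
E
```

```text
side [388. 331.] rect [ 648. -518.] [37. 41.] 75
side [357. 322.] rect [ 588. -477.] [18. 35.] 42
side [280. 321.] rect [ 425. -429.] [67. 70.] 38
side [376. 212.] rect [ 766. -117.] [75. 19.] 22
side [340. 193.] rect [692.   3.] [ 31. 100.] 75
side [448. 142.] rect [1147.  204.] [74. 41.] 58
side [233. 108.] rect [431. 667.] [ 81. 256.] 15
```

View pics/crop1.png

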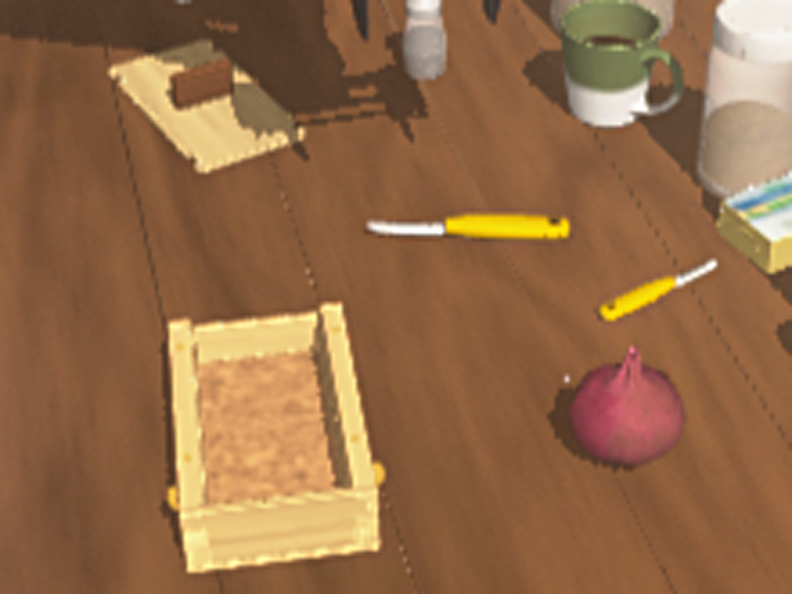

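The two peeler candidates in the crop are the one at (470,227), full-frame (331,193), and the one at (660,290), full-frame (383,211). The first has a handle about 100 mm long on the table plane and the second about 75 mm. The description gives a 105 mm handle, so it's the first one. The brass catches at (173,497) and (378,473) mark the near end of the box as the closed end, so the open end faces the lid (+y).

```bash
python3 - <<'E'
from h import *
c=read_camera("side")
f=lambda P,z:ray(c,np.array(P)/3.6+[200,130]-0.36,z)[:,:2].round(0).tolist()
print("boxtop",f([(168,322),(342,304),(380,490),(181,517)],55))
print("boxbot near",f([(190,570),(378,550)],0))
print("lid",f([(108,72),(210,42),(303,132),(205,172)],6))
print("handle top",f([(172,80),(229,58)],41), "peeler tip/tail/side",f([(369,226),(569,229)],8))
print("shaker foot",f([(425,75)],0),"onion",f([(628,415)],40))
w=read_camera("wrist");cv2.imwrite("pics/w0.png",w["color"][:,:,::-1])
print(w["K"].round(1).tolist(),(-w["R"].T@w["t"]).round(1),w["R"].round(3).tolist())
E
```

```text
boxtop [[397.0, -106.0], [526.0, -119.0], [508.0, -321.0], [378.0, -311.0]]
boxbot near [[379.0, -306.0], [505.0, -321.0]]
lid [[395.0, 361.0], [500.0, 393.0], [557.0, 203.0], [460.0, 161.0]]
handle top [[449.0, 269.0], [506.0, 295.0]] peeler tip/tail/side [[581.0, 39.0], [743.0, -10.0]]
shaker foot [[693.0, 283.0]] onion [[697.0, -278.0]]
[[339.2, 0.0, 314.5], [0.0, 339.2, 206.0], [0.0, 0.0, 1.0]] [625.5  65.9 384.3] [[1.0, -0.0, -0.0], [-0.0, -0.972, 0.235], [-0.0, -0.235, -0.972]]
```

View pics/w0.png

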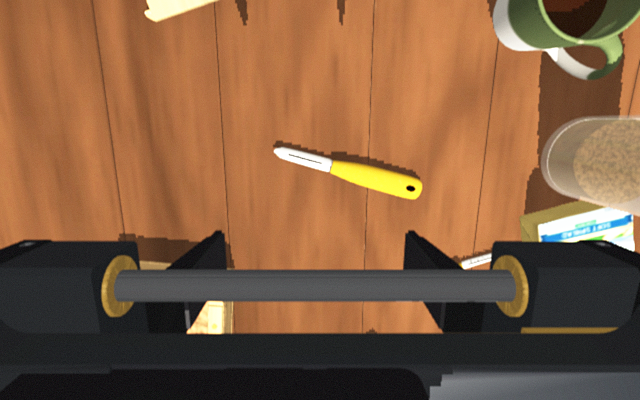

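The wrist view shows the peeler with its tip at (275,149) and its tail at (421,190). I'll compute its pose from that, plus a move calculator that works in tool axes.

```bash
cat >> h.py <<'E'
def go(x,y,z,ang):
    """print spin, then slide (tool axes after the spin), in full-scale units; ang = world heading of tool y, deg"""
    from scipy.spatial.transform import Rotation as Ro
    s=state(); R=Ro.from_euler("xyz",s["tcp_rot"]).as_matrix(); a=np.degrees(np.arctan2(R[1,1],R[0,1]))
    d=(ang-a+90)%180-90
    R=Ro.from_euler("z",d,degrees=True).as_matrix()@R
    print("tcp",s["eef_pos"].round(1) if hasattr(s["eef_pos"],"round") else s["eef_pos"],"heading %.1f spin %.3f"%(a,-d/30),"slide",(R.T@(np.array([x,y,z])-s["eef_pos"])/400).round(4),"open %.2f grip %.1f t %.1f"%(s["opening"],s["grip_force"],s["t"]))
E
python3 - <<'E'
from h import *
c=read_camera("wrist")
k=max(blobs(mask(c,(20,170,120),(32,255,255))[:240]),key=lambda k:(cv2.contourArea(k)if 300<k[:,0,0].mean()<430 else 0))
r=cv2.minAreaRect(ray(c,k[:,0],12)[:,:2].astype(np.float32));print(r)
tip,tail=ray(c,[(275,149),(421,190)],8)[:,:2];print(tip,tail)
ax=(tip-tail)/np.linalg.norm(tip-tail); o=(tip+tail)/2; g=o-20*ax
print(np.linalg.norm(tip-tail),np.degrees(np.arctan2(ax[1],ax[0])),g)
go(*g,60,np.degrees(np.arctan2(ax[1],ax[0]))-90)
E
```

```text
((693.9525756835938, 6.8243255615234375), (25.103973388671875, 103.93798065185547), 75.38723754882812)
[582.08507552  39.17017137] [745.63032267  -6.62431546]
169.83575268333314 164.35716305902645 [683.11692392  10.88013096]
tcp [625.    0.  214.5] heading -0.0 spin -2.479 slide [-0.1327  0.0654  0.3863] open 1.00 grip 0.0 t 0.3
```

>>> {"fn": "carry_out", "kwargs": {"moves": [{"slide":[0,0,0],"spin":-0.225},{"slide":[0,0,0],"spin":-0.225},{"slide":[0,0,0],"spin":-0.225},{"slide":[0,0,0],"spin":-0.225},{"slide":[0,0,0],"spin":-0.225},{"slide":[0,0,0],"spin":-0.225},{"slide":[0,0,0],"spin":-0.225},{"slide":[0,0,0],"spin":-0.225},{"slide":[0,0,0],"spin":-0.225},{"slide":[0,0,0],"spin":-0.225},{"slide":[0,0,0],"spin":-0.225}]}}

```text
t: 1.27
eef_pos: [625.0, 0.0, 214.6]
tcp_rot: [-3.142, -0.0, 2.873]
ft_force: [0.4, -0.5, 0.4]
opening: 0.999
grip_force: 0.0
```

>>> {"fn": "carry_out", "kwargs": {"moves": [{"slide":[-0.066,0.033,0.05],"spin":0},{"slide":[-0.066,0.033,0.05],"spin":0},{"slide":[0,0,0.09],"spin":0},{"slide":[0,0,0.09],"spin":0},{"slide":[0,0,0.09],"spin":0},{"slide":[0,0,0],"spin":0}]}}

```text
t: 1.77
eef_pos: [679.7, 11.3, 59.7]
tcp_rot: [-3.14, -0.01, 2.867]
ft_force: [-1.6, -0.1, -1.6]
opening: 1.002
grip_force: 0.0
```

```bash
python3 - <<'E'
from h import *
go(682.5,10.5,3,75)
E
```

```text
tcp [679.7  11.3  59.7] heading 74.2 spin -0.025 slide [-8.700e-03  1.000e-04  1.417e-01] open 1.00 grip 0.0 t 1.8
```

>>> {"fn": "carry_out", "kwargs": {"moves": [{"slide":[-0.003,0,0.05],"spin":0},{"slide":[0,0,0.05],"spin":0},{"slide":[0,0,0.03],"spin":0},{"slide":[0,0,0.011],"spin":0},{"slide":[0,0,0],"spin":0},{"slide":[0,0,0],"spin":0}]}}

```text
t: 2.27
eef_pos: [684.8, 10.7, 11.6]
tcp_rot: [3.141, 0.001, 2.867]
ft_force: [-0.8, -0.3, 0.7]
opening: 1.002
grip_force: 0.0
```

>>> {"fn": "carry_out", "kwargs": {"hand": 1, "moves": [{"slide":[0,0,0],"spin":0},{"slide":[0,0,0],"spin":0},{"slide":[0,0,0],"spin":0},{"slide":[0,0,0],"spin":0},{"slide":[0,0,0],"spin":0},{"slide":[0,0,0],"spin":0},{"slide":[0,0,0],"spin":0},{"slide":[0,0,0],"spin":0}]}}

```text
t: 2.93
eef_pos: [684.2, 10.8, 10.2]
tcp_rot: [3.142, -0.0, 2.867]
ft_force: [-0.7, -0.8, 0.7]
opening: 0.502
grip_force: 0.0
```

>>> {"fn": "carry_out", "kwargs": {"hand": 1, "moves": [{"slide":[0,0,0.016],"spin":0},{"slide":[0,0,0],"spin":0},{"slide":[0,0,0],"spin":0},{"slide":[0,0,0],"spin":0},{"slide":[0,0,0],"spin":0},{"slide":[0,0,0],"spin":0},{"slide":[0,0,0],"spin":0},{"slide":[0,0,0],"spin":0}]}}

```text
t: 3.6
eef_pos: [684.2, 10.8, 3.9]
tcp_rot: [3.142, 0.0, 2.867]
ft_force: [0.2, 0.4, -0.2]
opening: 0.227
grip_force: 30.0
```

>>> {"fn": "carry_out", "kwargs": {"moves": [{"slide":[0,0,0],"spin":0},{"slide":[0,0,0],"spin":0},{"slide":[0,0,0],"spin":0},{"slide":[0,0,0],"spin":0}]}}

```text
t: 3.93
eef_pos: [684.2, 10.8, 3.9]
tcp_rot: [3.142, 0.0, 2.867]
ft_force: [0.4, 0.6, -0.4]
opening: 0.231
grip_force: 30.0
```

>>> {"fn": "carry_out", "kwargs": {"moves": [{"slide":[0,0,-0.04],"spin":0.22},{"slide":[0,0,-0.04],"spin":0.22},{"slide":[0,0,-0.04],"spin":0.22},{"slide":[0,0,-0.04],"spin":0.22},{"slide":[0,0,-0.04],"spin":0.22},{"slide":[0,0,-0.04],"spin":0.22},{"slide":[0,0,-0.04],"spin":0.22},{"slide":[0,0,-0.04],"spin":0.22},{"slide":[0,0,-0.04],"spin":0.22},{"slide":[0,0,0],"spin":0.22},{"slide":[0,0,0],"spin":0.22},{"slide":[0,0,0],"spin":0.22}]}}

```text
t: 4.93
eef_pos: [684.2, 10.8, 148.3]
tcp_rot: [3.141, -0.0, 1.479]
ft_force: [0.3, 0.9, -1.5]
opening: 0.229
grip_force: 30.0
```

>>> {"fn": "carry_out", "kwargs": {"moves": [{"slide":[-0.047,-0.076,0],"spin":0},{"slide":[-0.047,-0.076,0],"spin":0},{"slide":[-0.047,-0.076,0],"spin":0},{"slide":[-0.047,-0.076,0],"spin":0},{"slide":[-0.047,-0.076,0],"spin":0},{"slide":[-0.047,-0.076,0],"spin":0},{"slide":[-0.047,-0.076,0],"spin":0},{"slide":[0,0,0],"spin":0},{"slide":[0,0,0],"spin":0},{"slide":[0,0,0],"spin":0}]}}

```text
t: 5.77
eef_pos: [461.5, -102.2, 148.3]
tcp_rot: [3.14, 0.0, 1.484]
ft_force: [-0.5, 0.9, -0.6]
opening: 0.231
grip_force: 30.0
```

```bash
python3 - <<'E'
from h import *
c=read_camera("wrist");cv2.imwrite("pics/w1.png",c["color"][:,:,::-1])
go(453,-207,100,-5.2)
np.savez("w1.npz",**{k:c[k] for k in("K","R","t","color")})
E
```

```text
tcp [ 461.7 -102.   148.1] heading -4.9 spin 0.009 slide [-0.2635  0.0019  0.1202] open 0.23 grip 30.0 t 5.8
```

View pics/w1.png

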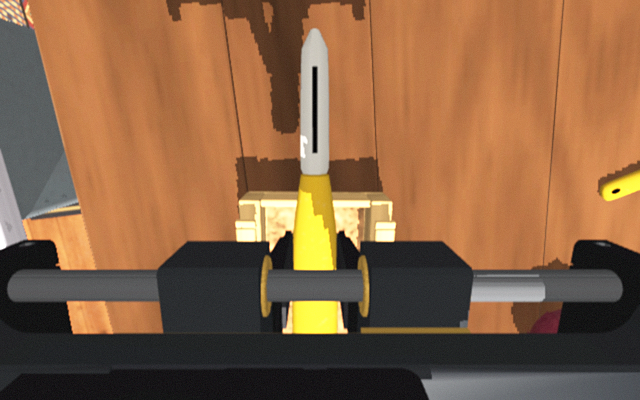

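The wrist view shows the box's open end: sill corners at about (240,195) and (391,194), and the lip ends at about (237,222) and (395,222). I'll convert these.

```bash
python3 - <<'E'
from h import *
c=dict(np.load("w1.npz"))
print(ray(c,[(240,195),(391,194)],40).round(1)); print(ray(c,[(237,222),(395,222)],55).round(1))
im=c["color"][165:250,220:410,::-1]; cv2.imwrite("pics/w1c.png",cv2.resize(im,None,fx=4.2,fy=4.2,interpolation=cv2.INTER_CUBIC))
E
```

```text
[[400.7 -88.8  40. ]
 [526.7 -99.   40. ]]
[[ 398.8 -107.8   55. ]
 [ 525.9 -119.    55. ]]
```

View pics/w1c.png

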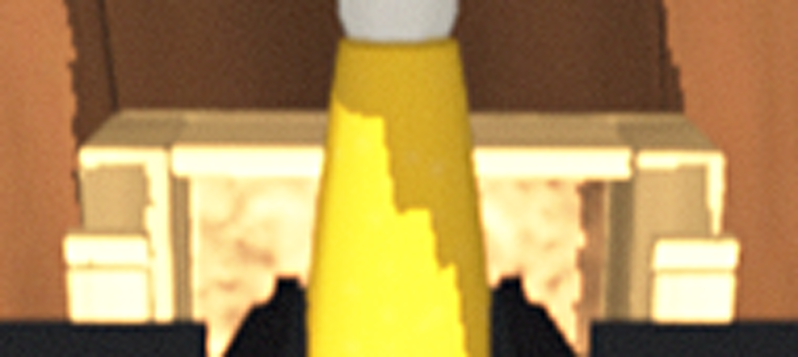

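```bash
python3 - <<'E'
from h import *
c=dict(np.load("w1.npz"))
a=ray(c,[(239,200.7),(392.1,201.2)],40);b=ray(c,[(235.5,221),(395.7,221.5)],55)
b2=ray(c,[(239,191.5),(392,191.5)],0)
print(a.round(1),b.round(1),b2.round(1))
m=a.mean(0)[:2]; d=a[1]-a[0]; print(m,np.linalg.norm(d),np.degrees(np.arctan2(d[1],d[0])),np.degrees(np.arctan2(*(b[1]-b[0])[[1,0]])))
near=np.array([443.,-316]); print("axis",np.degrees(np.arctan2(*(m-near)[::-1]))-90,np.linalg.norm(m-near))
E
```

```text
[[ 399.2  -93.6   40. ]
 [ 527.4 -105.3   40. ]] [[ 397.8 -106.9   55. ]
 [ 526.5 -118.6   55. ]] [[ 390.7  -92.8    0. ]
 [ 536.3 -105.6    0. ]]
[463.32311363 -99.42008612] 128.7312102053519 -5.21087193067471 -5.2106027824427175
axis -5.360741198023064 217.53134956739217
```

```bash
python3 - <<'E'
from h import *
go(451.4,-229.9,11.5,-5.2)
E
```

```text
tcp [ 461.7 -102.   148.1] heading -4.9 spin 0.009 slide [-0.3208  0.0028  0.3415] open 0.23 grip 30.0 t 5.8
```

>>> {"fn": "carry_out", "kwargs": {"moves": [{"slide":[-0.08,0.003,0],"spin":0.009},{"slide":[-0.08,0,0],"spin":0},{"slide":[-0.08,0,0],"spin":0},{"slide":[-0.08,0,0],"spin":0},{"slide":[0,0,0],"spin":0},{"slide":[0,0,0.06],"spin":0},{"slide":[0,0,0.06],"spin":0},{"slide":[0,0,0.06],"spin":0},{"slide":[0,0,0.04],"spin":0},{"slide":[0,0,0],"spin":0},{"slide":[0,0,0],"spin":0}]}}

```text
t: 6.73
eef_pos: [451.0, -228.9, 59.4]
tcp_rot: [-3.14, -0.001, 1.481]
ft_force: [1.0, -0.5, -0.9]
opening: 0.232
grip_force: 30.0
```

>>> {"fn": "carry_out", "kwargs": {"moves": [{"slide":[0,0,0.04],"spin":0},{"slide":[0,0,0.04],"spin":0},{"slide":[0,0,0.03],"spin":0},{"slide":[0,0,0],"spin":0},{"slide":[0,0,0],"spin":0},{"slide":[0,0,0],"spin":0}]}}

```text
t: 7.23
eef_pos: [451.2, -229.8, 17.1]
tcp_rot: [3.14, 0.001, 1.48]
ft_force: [0.3, -0.3, -0.8]
opening: 0.231
grip_force: 30.0
```

>>> {"fn": "carry_out", "kwargs": {"moves": [{"slide":[0,0,0.013],"spin":0},{"slide":[0,0,0],"spin":0},{"slide":[0,0,0],"spin":0}]}}

```text
t: 7.48
eef_pos: [450.6, -229.6, 10.9]
tcp_rot: [3.141, 0.0, 1.48]
ft_force: [-0.1, -0.0, -1.6]
opening: 0.231
grip_force: 30.0
```

>>> {"fn": "carry_out", "kwargs": {"hand": 0.5, "moves": [{"slide":[0,0,0],"spin":0},{"slide":[0,0,0],"spin":0},{"slide":[0,0,0],"spin":0},{"slide":[0,0,0],"spin":0},{"slide":[0,0,0],"spin":0},{"slide":[0,0,0],"spin":0},{"slide":[0,0,0],"spin":0},{"slide":[0,0,0],"spin":0}]}}

```text
t: 8.15
eef_pos: [450.5, -229.6, 10.6]
tcp_rot: [3.142, -0.0, 1.48]
ft_force: [-0.6, 0.3, -0.1]
opening: 0.499
grip_force: 0.0
```

>>> {"fn": "carry_out", "kwargs": {"moves": [{"slide":[0,0,0],"spin":0},{"slide":[0,0,-0.04],"spin":0},{"slide":[0,0,-0.08],"spin":0},{"slide":[0,0,-0.08],"spin":0},{"slide":[0,0,-0.08],"spin":0},{"slide":[0,0,-0.08],"spin":0},{"slide":[0,0,-0.08],"spin":0},{"slide":[0,0,0],"spin":0},{"slide":[0,0,0],"spin":0}]}}

```text
t: 8.9
eef_pos: [450.9, -229.8, 188.1]
tcp_rot: [3.138, 0.002, 1.48]
ft_force: [0.1, -0.4, -0.3]
opening: 0.498
grip_force: 0.0
```

>>> {"fn": "carry_out", "kwargs": {"hand": 0.1, "moves": [{"slide":[0.1,-0.003,0],"spin":0},{"slide":[0.1,-0.003,0],"spin":0},{"slide":[0.1,-0.003,0],"spin":0},{"slide":[0.1,-0.003,0],"spin":0},{"slide":[0.1,-0.003,0],"spin":0},{"slide":[0.1,-0.003,0],"spin":0},{"slide":[0.1,-0.003,0],"spin":0},{"slide":[0.1,-0.003,0],"spin":0},{"slide":[0.1,-0.003,0],"spin":0},{"slide":[0,0,0],"spin":0},{"slide":[0,0,0],"spin":0},{"slide":[0,0,0],"spin":0}]}}

```text
t: 9.9
eef_pos: [471.9, 129.7, 185.6]
tcp_rot: [-3.14, 0.001, 1.481]
ft_force: [-0.6, -0.7, 0.5]
opening: 0.899
grip_force: 0.0
```

```bash
python3 - <<'E'
from h import *
c=read_camera("wrist")
s=read_camera("side")
crop=cv2.resize(s["color"][200:300,230:330,::-1],None,fx=2,fy=2)
im=np.vstack([c["color"][:,:,::-1],np.zeros((200,640,3),np.uint8)]);im[400:,:200]=crop;cv2.imwrite("pics/w2.png",im)
np.savez("w2.npz",**{k:c[k] for k in("K","R","t","color")})
print((-c["R"].T@c["t"]).round(1))
E
```

```text
[478.7 195.4 355.4]
```

View pics/w2.png

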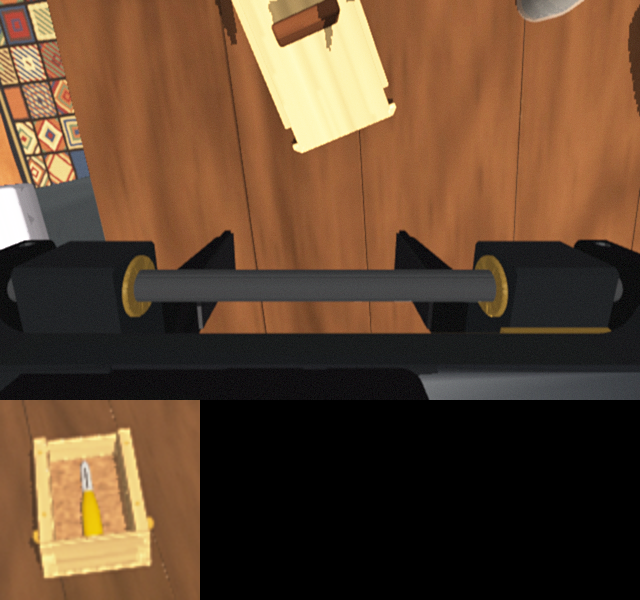

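The peeler lies in the box (inset). The wrist view shows the lid's near end at (297,153)–(394,108) and its handle at (305,22), cut off at the top. I'll move a little further for a full view.

>>> {"fn": "carry_out", "kwargs": {"moves": [{"slide":[0.09,0,0],"spin":0},{"slide":[0.09,0,0],"spin":0},{"slide":[0,0,0],"spin":0},{"slide":[0,0,0],"spin":0},{"slide":[0,0,0],"spin":0}]}}

```text
t: 10.42
eef_pos: [479.0, 200.5, 186.4]
tcp_rot: [-3.141, 0.0, 1.479]
ft_force: [-0.1, -0.2, -0.6]
opening: 0.9
grip_force: 0.0
```

```bash
python3 - <<'E'
from h import *
c=read_camera("wrist")
np.savez("w3.npz",**{k:c[k] for k in("K","R","t","color")})
cv2.imwrite("pics/w3.png",c["color"][:,:,::-1])
E
```

```text
(no output)
```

View pics/w3.png

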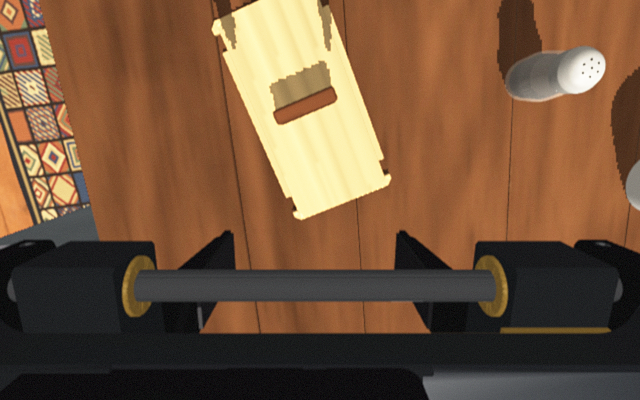

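```bash
python3 - <<'E'
from h import *
c=dict(np.load("w3.npz"))
m=mask(c,(18,50,190),(36,190,255)); m[230:]=0
k=max(blobs(m),key=cv2.contourArea); f=np.zeros_like(m); cv2.drawContours(f,[k],-1,255,-1)
L=[];Rr=[]
for v in range(55,185):
    u=np.where(f[v])[0]
    if v<175: L.append((u[0]-.0,v))
    if v<155: Rr.append((u[-1]+1,v))
def fit(P,z):
    p=ray(c,P,z)[:,:2].astype(np.float32); return cv2.fitLine(p,cv2.DIST_HUBER,0,.01,.01).ravel()
a,b=fit(L,6),fit(Rr,6)
for q in(a,b): print("edge",np.degrees(np.arctan2(q[1],q[0])),q[2:])
E_=[(u,np.where(f[:,u])[0][-1]+1) for u in range(312,378)]
e=fit(E_,6);print("end",np.degrees(np.arctan2(e[1],e[0])),e[2:])
th=np.arctan2(a[1],a[0])+np.arctan2(b[1],b[0]);th/=2
if np.sin(th)<0: th+=np.pi
y=np.array([np.cos(th),np.sin(th)]);x=np.array([y[1],-y[0]])
print("width",(b[2:]-a[2:])@x,"near end->centre")
cx=((a[2:]+b[2:])/2)@x; cy=e[2:]@y+105; cen=cx*x+cy*y; print("lid",cen,np.degrees(th))
r=mask(c,(0,90,60),(12,255,190)); 
q=np.zeros_like(r);q[75:130,262:345]=r[75:130,262:345]; q=cv2.morphologyEx(q,cv2.MORPH_OPEN,np.ones((3,3)))
kk=max(blobs(q,5),key=cv2.contourArea); R=cv2.minAreaRect(ray(c,kk[:,0],41)[:,:2].astype(np.float32)); print("handle top@41",R)
go(*cen,120,np.degrees(th))
E
```

```text
edge -72.88447 [422.04105 280.2654 ]
edge -72.91987 [536.93365 279.48914]
end 16.84215 [509.55685 182.3308 ]
width 109.58661 near end->centre
lid [478.62766 282.67215] 107.097824
handle top@41 ((478.1490478515625, 282.5414123535156), (57.723663330078125, 13.183266639709473), 17.133258819580078)
tcp [479.  200.3 186.5] heading -5.3 spin 2.253 slide [ 0.0596 -0.1971  0.1662] open 0.90 grip 0.0 t 10.5
```

>>> {"fn": "carry_out", "kwargs": {"moves": [{"slide":[0,0,0],"spin":0.225},{"slide":[0,0,0],"spin":0.225},{"slide":[0,0,0],"spin":0.225},{"slide":[0,0,0],"spin":0.225},{"slide":[0,0,0],"spin":0.225},{"slide":[0,0,0],"spin":0.225},{"slide":[0,0,0],"spin":0.225},{"slide":[0,0,0],"spin":0.225},{"slide":[0,0,0],"spin":0.225},{"slide":[0,0,0],"spin":0.228},{"slide":[0,0,0],"spin":0}]}}

```text
t: 11.38
eef_pos: [479.2, 200.2, 186.7]
tcp_rot: [3.141, -0.0, 0.293]
ft_force: [-0.3, 0.8, -0.1]
opening: 0.902
grip_force: 0.0
```

>>> {"fn": "carry_out", "kwargs": {"moves": [{"slide":[0.02,-0.066,0.04],"spin":0},{"slide":[0.02,-0.066,0.04],"spin":0},{"slide":[0.02,-0.065,0.04],"spin":0},{"slide":[0,0,0.04],"spin":0},{"slide":[0,0,0.04],"spin":0},{"slide":[0,0,0.04],"spin":0},{"slide":[0,0,0],"spin":0},{"slide":[0,0,0],"spin":0},{"slide":[0,0,0],"spin":0}]}}

```text
t: 12.13
eef_pos: [479.2, 283.6, 91.5]
tcp_rot: [-3.142, -0.001, 0.301]
ft_force: [-0.4, -0.0, 0.1]
opening: 0.902
grip_force: 0.0
```

```bash
python3 - <<'E'
from h import *
go(478.5,282.6,11,107.1)
E
```

```text
tcp [479.2 283.6  91.5] heading -72.8 spin 0.005 slide [-0.0027  0.0019  0.2012] open 0.90 grip 0.0 t 12.1
```

>>> {"fn": "carry_out", "kwargs": {"moves": [{"slide":[-0.0027,0.002,0.06],"spin":0.005},{"slide":[0,0,0.06],"spin":0},{"slide":[0,0,0.05],"spin":0},{"slide":[0,0,0.029],"spin":0},{"slide":[0,0,0],"spin":0},{"slide":[0,0,0],"spin":0},{"slide":[0,0,0],"spin":0}]}}

```text
t: 12.72
eef_pos: [478.6, 283.2, 12.3]
tcp_rot: [-3.141, -0.002, 0.298]
ft_force: [-0.1, 0.1, 0.4]
opening: 0.902
grip_force: 0.0
```

>>> {"fn": "carry_out", "kwargs": {"hand": 1, "moves": [{"slide":[0,0,0],"spin":0},{"slide":[0,0,0],"spin":0},{"slide":[0,0,0],"spin":0},{"slide":[0,0,0],"spin":0},{"slide":[0,0,0],"spin":0},{"slide":[0,0,0],"spin":0},{"slide":[0,0,0],"spin":0},{"slide":[0,0,0],"spin":0},{"slide":[0,0,0],"spin":0},{"slide":[0,0,0],"spin":0},{"slide":[0,0,0],"spin":0},{"slide":[0,0,0],"spin":0}]}}

```text
t: 13.72
eef_pos: [477.9, 282.9, 11.0]
tcp_rot: [3.142, -0.0, 0.297]
ft_force: [0.9, -0.2, -0.3]
opening: 0.145
grip_force: 30.0
```

>>> {"fn": "carry_out", "kwargs": {"moves": [{"slide":[0,0,0],"spin":0},{"slide":[0,0,0],"spin":0},{"slide":[0,0,0],"spin":0},{"slide":[0,0,0],"spin":0}]}}

```text
t: 14.05
eef_pos: [477.9, 282.9, 11.0]
tcp_rot: [3.142, -0.0, 0.297]
ft_force: [0.1, -0.4, 0.2]
opening: 0.145
grip_force: 30.0
```

>>> {"fn": "carry_out", "kwargs": {"moves": [{"slide":[0,0,-0.03],"spin":0},{"slide":[0,0,-0.06],"spin":0},{"slide":[0,0,-0.08],"spin":0},{"slide":[0,0,-0.08],"spin":0},{"slide":[0,0,0],"spin":0.185},{"slide":[0,0,0],"spin":0.185},{"slide":[0,0,0],"spin":0.185},{"slide":[0,0,0],"spin":0.185},{"slide":[0,0,0],"spin":0}]}}

```text
t: 14.8
eef_pos: [477.8, 282.9, 111.0]
tcp_rot: [3.142, 0.0, -0.094]
ft_force: [-0.1, 0.4, -1.6]
opening: 0.146
grip_force: 30.0
```

>>> {"fn": "carry_out", "kwargs": {"moves": [{"slide":[0.006,0.05,0],"spin":0},{"slide":[0.006,0.08,0],"spin":0},{"slide":[0.006,0.08,0],"spin":0},{"slide":[0.006,0.08,0],"spin":0},{"slide":[0.006,0.08,0],"spin":0},{"slide":[0.006,0.08,0],"spin":0},{"slide":[0.006,0.08,0],"spin":0},{"slide":[0.006,0.08,0],"spin":0},{"slide":[0,0.03,0],"spin":0},{"slide":[0,0,0],"spin":0},{"slide":[0,0,0],"spin":0},{"slide":[0,0,0],"spin":0}]}}

```text
t: 15.8
eef_pos: [474.0, 26.8, 111.0]
tcp_rot: [-3.141, -0.0, -0.088]
ft_force: [-0.1, -0.1, -0.9]
opening: 0.143
grip_force: 30.0
```

```bash
python3 - <<'E'
from h import *
go(474.6,25.1,55,84.8)
s=read_camera("side"); c=read_camera("wrist")
np.savez("s4.npz",**{k:s[k] for k in("K","R","t","color")}); np.savez("w4.npz",**{k:c[k] for k in("K","R","t","color")})
A=cv2.resize(s["color"][140:290,220:340,::-1],(480,600),interpolation=cv2.INTER_CUBIC)
B=cv2.resize(c["color"][:,:,::-1],(320,200));im=np.zeros((600,800,3),np.uint8);im[:,:480]=A;im[:200,480:]=B
cv2.imwrite("pics/s4.png",im)
E
```

```text
tcp [474.   26.8 111. ] heading -95.1 spin 0.004 slide [0.0019 0.0041 0.1401] open 0.14 grip 30.0 t 15.8
```

View pics/s4.png

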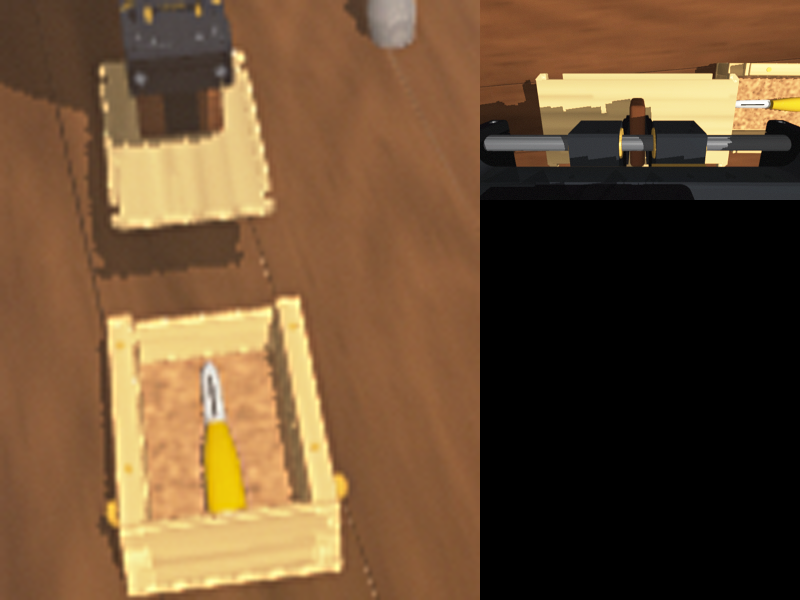

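The lid is in hand, level and ahead of the box mouth; its front corners are at crop (113,227) and (273,210). I'll check its heading and sideways offset from the wrist and side images.

```bash
python3 - <<'E'
from h import *
th=np.radians(84.8);Y=np.array([np.cos(th),np.sin(th)]);X=np.array([Y[1],-Y[0]]);C=np.array([453.8,-204.])
tob=lambda p:np.c_[(p[:,:2]-C)@X,(p[:,:2]-C)@Y]
c=dict(np.load("w4.npz"))
m=mask(c,(15,40,120),(36,190,255))
P=[]
for u in list(range(170,420,5)):
    v=np.where(m[100:220,u])[0]
    if len(v): P.append((u,100+v[0]))
P=np.array(P); p=tob(ray(c,P,106)); q=cv2.fitLine(p.astype(np.float32),cv2.DIST_HUBER,0,.01,.01).ravel()
print("lid far edge x",np.median(p[:,0]),"angle off box y",np.degrees(np.arctan2(q[0],q[1])), p[::8].round(1).tolist())
s=dict(np.load("s4.npz"))
pc=lambda P:np.array(P)/4.+[220,140]-.4
print("lid front corners (z106 box frame)",tob(ray(s,pc([(113,227),(273,210)]),106)).round(1))
print("lip ends/rear corners z55",tob(ray(s,pc([(107,318),(299,298),(341,535),(122,562)]),55)).round(1))
go(474.6,25.1,55,84.8)
E
```

```text
lid far edge x 54.45903596114679 angle off box y 179.85461 [[54.3, 305.8], [54.4, 285.4], [54.4, 265.1], [54.5, 244.7], [54.5, 224.4], [54.6, 204.0], [54.6, 183.7]]
lid front corners (z106 box frame) [[-55.3 124.2]
 [ 52.  124.7]]
lip ends/rear corners z55 [[ -65.7   92.3]
 [  63.4   91.1]
 [  60.3 -136. ]
 [ -66.6 -135.7]]
tcp [474.   27.1 111. ] heading -95.0 spin 0.005 slide [0.002 0.005 0.14 ] open 0.15 grip 30.0 t 15.9
```

>>> {"fn": "carry_out", "kwargs": {"moves": [{"slide":[0.0015,0,0.03],"spin":0.005},{"slide":[0,0,0.05],"spin":0},{"slide":[0,0,0.04],"spin":0},{"slide":[0,0,0.0235],"spin":0},{"slide":[0,0,0],"spin":0},{"slide":[0,0,0],"spin":0},{"slide":[0,0,0],"spin":0},{"slide":[0,0,0],"spin":0}]}}

```text
t: 16.57
eef_pos: [475.0, 26.3, 54.4]
tcp_rot: [-3.142, -0.001, -0.092]
ft_force: [-0.3, -0.6, -1.6]
opening: 0.143
grip_force: 30.0
```

```bash
python3 - <<'E'
from h import *
th=np.radians(84.8);Y=np.array([np.cos(th),np.sin(th)]);X=np.array([Y[1],-Y[0]]);C=np.array([453.8,-204.])
go(474.6,25.1,53,84.8); p=state()["eef_pos"][:2]-C; print("box frame tcp",p@X,p@Y,state()["ft_force"])
c=read_camera("wrist"); m=mask(c,(15,40,120),(36,190,255)); P=[]
for u in range(170,400,5):
    v=np.where(m[100:220,u])[0]
    if len(v): P.append((u,100+v[0]))
q=(ray(c,P,state()["eef_pos"][2]-5)[:,:2]-C); print("edge x",(q@X)[::9].round(1))
E
```

```text
tcp [475.   26.3  54.4] heading -95.3 spin -0.003 slide [-0.0008  0.003   0.0036] open 0.14 grip 30.0 t 16.6
box frame tcp 0.2658387511176734 231.23156861844564 [-0.31457565 -0.57737167 -1.64532817]
edge x [55.7 55.7 55.6 55.6 55.5 55.5]
```

>>> {"fn": "carry_out", "kwargs": {"moves": [{"slide":[-0.0012,0.02,0.002],"spin":0},{"slide":[0,0.02,0],"spin":0},{"slide":[0,0.02,0],"spin":0},{"slide":[0,0.02,0],"spin":0},{"slide":[0,0.02,0],"spin":0},{"slide":[0,0.02,0],"spin":0},{"slide":[0,0,0],"spin":0},{"slide":[0,0,0],"spin":0},{"slide":[0,0,0],"spin":0}]}}

```text
t: 17.37
eef_pos: [469.7, -21.6, 52.8]
tcp_rot: [-3.142, -0.0, -0.093]
ft_force: [-0.3, 0.1, -1.4]
opening: 0.145
grip_force: 30.0
```

>>> {"fn": "carry_out", "kwargs": {"moves": [{"slide":[0.0006,0.025,0.001],"spin":0},{"slide":[0,0.025,0],"spin":0},{"slide":[0,0.025,0],"spin":0},{"slide":[0,0.025,0],"spin":0},{"slide":[0,0.025,0],"spin":0},{"slide":[0,0.025,0],"spin":0},{"slide":[0,0,0],"spin":0},{"slide":[0,0,0],"spin":0}]}}

```text
t: 18.03
eef_pos: [464.3, -82.0, 52.4]
tcp_rot: [-3.142, -0.0, -0.094]
ft_force: [0.5, 0.4, -2.1]
opening: 0.143
grip_force: 30.0
```

```bash
python3 - <<'E'
from h import *
th=np.radians(84.8);Y=np.array([np.cos(th),np.sin(th)]);X=np.array([Y[1],-Y[0]]);C=np.array([453.8,-204.])
go(453.8,-204,51.5,84.8); p=state()["eef_pos"][:2]-C; print("box frame tcp",p@X,p@Y,state()["ft_force"],state()["moment"])
E
```

```text
tcp [464.3 -82.   52.4] heading -95.4 spin -0.006 slide [0.0016 0.3061 0.0023] open 0.14 grip 30.0 t 18.0
box frame tcp -0.6370043056388113 122.45584289413583 [ 0.54601272  0.36010103 -2.05099904] [0.01476685 0.11102725 0.03152299]
```

>>> {"fn": "carry_out", "kwargs": {"moves": [{"slide":[0.0016,0.025,0.001],"spin":-0.006},{"slide":[0,0.026,0],"spin":0},{"slide":[0,0.026,0],"spin":0},{"slide":[0,0.026,0],"spin":0},{"slide":[0,0.026,0],"spin":0},{"slide":[0,0.026,0],"spin":0},{"slide":[0,0.026,0],"spin":0},{"slide":[0,0.026,0],"spin":0},{"slide":[0,0.026,0],"spin":0},{"slide":[0,0,0],"spin":0},{"slide":[0,0,0],"spin":0}]}}

```text
t: 18.95
eef_pos: [456.5, -174.7, 52.0]
tcp_rot: [-3.142, 0.0, -0.091]
ft_force: [-0.7, 0.1, -0.7]
opening: 0.147
grip_force: 30.0
```

```bash
python3 - <<'E'
from h import *
th=np.radians(84.8);Y=np.array([np.cos(th),np.sin(th)]);X=np.array([Y[1],-Y[0]]);C=np.array([453.8,-204.])
go(453.8,-204,51.5,84.8); p=state()["eef_pos"][:2]-C; print("box frame tcp",p@X,p@Y,state()["ft_force"],state()["moment"])
E
```

```text
tcp [ 456.5 -174.7   52. ] heading -95.2 spin 0.000 slide [-0.      0.0735  0.0012] open 0.15 grip 30.0 t 18.9
box frame tcp 0.011261275395894277 29.384355434416538 [-0.68739516  0.14232401 -0.65816164] [ 0.06777943  0.09027492 -0.00986316]
```

>>> {"fn": "carry_out", "kwargs": {"moves": [{"slide":[0,0.01,0.001],"spin":0},{"slide":[0,0.01,0],"spin":0},{"slide":[0,0.01,0],"spin":0},{"slide":[0,0.01,0],"spin":0},{"slide":[0,0.01,0],"spin":0},{"slide":[0,0.01,0],"spin":0},{"slide":[0,0.01,0],"spin":0},{"slide":[0,0,0],"spin":0},{"slide":[0,0,0],"spin":0}]}}

```text
t: 19.7
eef_pos: [454.4, -202.5, 51.7]
tcp_rot: [3.141, -0.001, -0.09]
ft_force: [-0.5, 0.6, -1.5]
opening: 0.145
grip_force: 30.0
```

>>> {"fn": "carry_out", "kwargs": {"moves": [{"slide":[0,0.005,0],"spin":0},{"slide":[0,0.003,0],"spin":0},{"slide":[0,0,0],"spin":0},{"slide":[0,0,0],"spin":0}]}}

```text
t: 20.03
eef_pos: [454.2, -203.7, 51.8]
tcp_rot: [-3.14, -0.0, -0.09]
ft_force: [6.0, 15.6, 2.2]
opening: 0.145
grip_force: 30.0
```

>>> {"fn": "carry_out", "kwargs": {"moves": [{"slide":[0,0.004,0],"spin":0},{"slide":[0,0,0],"spin":0},{"slide":[0,0,0],"spin":0},{"slide":[0,0,0],"spin":0}]}}

```text
t: 20.37
eef_pos: [454.2, -203.8, 51.9]
tcp_rot: [-3.138, 0.0, -0.09]
ft_force: [11.2, 28.8, 7.1]
opening: 0.147
grip_force: 30.0
```

```bash
python3 - <<'E'
from h import *
s=read_camera("side")
cv2.imwrite("pics/s5.png",cv2.resize(s["color"][170:290,220:340,::-1],(600,600),interpolation=cv2.INTER_CUBIC))
E
```

```text
(no output)
```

View pics/s5.png

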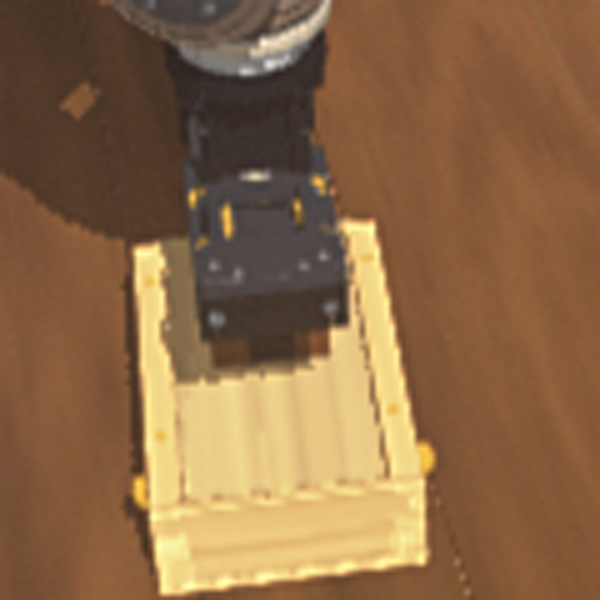

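The lid is under both lips and against the stop: 29 N of push gave no further travel. The front edge of the panel meets the end wall at crop (290,495). I'll ease off, let go and back away.

>>> {"fn": "carry_out", "kwargs": {"moves": [{"slide":[0,-0.008,0],"spin":0},{"slide":[0,0,0],"spin":0},{"slide":[0,0,0],"spin":0}]}}

```text
t: 20.67
eef_pos: [454.2, -203.5, 51.7]
tcp_rot: [3.142, -0.0, -0.089]
ft_force: [3.6, 7.0, 1.1]
opening: 0.147
grip_force: 30.0
```

>>> {"fn": "carry_out", "kwargs": {"hand": 0.5, "moves": [{"slide":[0,0,0],"spin":0},{"slide":[0,0,0],"spin":0},{"slide":[0,0,0],"spin":0},{"slide":[0,0,0],"spin":0},{"slide":[0,0,0],"spin":0},{"slide":[0,0,0],"spin":0},{"slide":[0,0,0],"spin":0},{"slide":[0,0,0],"spin":0}]}}

```text
t: 21.33
eef_pos: [454.0, -203.7, 51.6]
tcp_rot: [3.142, -0.0, -0.09]
ft_force: [0.2, -0.6, 0.0]
opening: 0.493
grip_force: 0.0
```

>>> {"fn": "carry_out", "kwargs": {"moves": [{"slide":[0,0,-0.03],"spin":0},{"slide":[0,0,-0.06],"spin":0},{"slide":[0,0,-0.08],"spin":0},{"slide":[0,0,-0.08],"spin":0},{"slide":[0,0,-0.08],"spin":0},{"slide":[0,0,0],"spin":0},{"slide":[0,0,0],"spin":0},{"slide":[0,0,0],"spin":0}]}}

```text
t: 22.0
eef_pos: [453.6, -203.5, 183.2]
tcp_rot: [-3.141, 0.0, -0.09]
ft_force: [-0.2, 0.0, -1.0]
opening: 0.502
grip_force: 0.0
```

```bash
python3 - <<'E'
from h import *
th=np.radians(84.8);Y=np.array([np.cos(th),np.sin(th)]);X=np.array([Y[1],-Y[0]]);C=np.array([453.8,-204.])
c=read_camera("side")
# brown handle, front (towards camera) top edge at z=81 expected box y=-7
r=mask(c,(0,90,30),(14,255,160)); p=proj(c,[[453.8,-204,75]])[0].astype(int); print(p)
q=np.zeros_like(r); q[p[1]-22:p[1]+22,p[0]-25:p[0]+25]=r[p[1]-22:p[1]+22,p[0]-25:p[0]+25]
for k in blobs(q,20):
    k=k[:,0]; b=k[k[:,1]>np.quantile(k[:,1],.8)]
    g=ray(c,b,46)[:,:2]-C; print("handle foot box x,y",(g@X).min().round(1),(g@X).max().round(1),np.median(g@Y).round(1))
print(state()["opening"],state()["eef_pos"],state()["ft_force"])
E
```

```text
[273 232]
handle foot box x,y -28.5 -8.1 0.1
handle foot box x,y -61.5 69.4 71.7
0.49581350535371893 [ 453.4876309  -203.41094051  182.66816741] [-0.82684318 -0.18886431  0.40604325]
```

```bash
python3 -c "
from cell import *
print(job_done())"
```

```text
the job is handed in; nothing more can be done
None
```

The peeler is in the box and the lid is pushed past the catches to the stop, where 29 N of push gave no further travel. The job was handed in at about 22 s; no verdict came back, and my last camera check of the lid after letting go was inconclusive.

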